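# Open the sprung lid of a car fuse box

### The job

Open the fuse box so that the fuses can be tested: press down the yellow release tab at its front so that the sprung lid pops up, then push the lid right over backwards until it lies fully open against its stop and stays there by itself. Leave the meter, the screwdriver and the socket lying where they are.

Things in the scene. Friction and masses are not known exactly. Their poses are not given: they have to be found in the camera images.
- fuse_box: Black car fuse box, 150 (x) x 130 (y) mm, rim 68 mm above the work surface, bolted to a fixed aluminium plate (250 x 170 x 8 mm). Origin: on the work surface under the middle of the box. Its -x axis points to its front (tab side), +x to its back (hinge side), z up. Its front is turned roughly to the robot (up to 30 degrees off).
- tab_pad (a point): Press point on top of the yellow release tab's level pad (47 mm in x, 40 mm wide), in front of the box: at rest 124 mm before the box's origin, 55 mm above the work surface. The pad ends 16 mm before it; 31 mm behind it stands the tab's upright arm, up to 87 mm above the surface, whose nose hooks over the lid's front edge. Pressed, the arm's top leans about 10 mm to the front.
- tab (a joint): Angle of the rocking yellow tab, rad: 0 at rest, grows as the pad is pressed down, hard stop at 0.26 (the press point is then about 9 mm lower). At tab_pad it takes about 2 N to start and 3.5 N to reach the stop; it springs back when let go. The lid comes free at about 0.15.
- lid (a joint): Angle of the grey lid, rad: 0 shut, 1.95 fully open against its stop (leaning back past upright). Once freed, a spring leg lifts it within about a second to 1.15 and holds it there; from there the lid (0.15 kg) swings freely: it falls back to 1.15 if let go before upright (1.57), and falls on to the stop and stays if pushed past about 1.65.
- lid_hinge (a point): Middle of the lid's hinge axis, at the back of the fuse box, 78 mm behind the box's origin and 74 mm above the work surface. The axis lies along the box's y axis.
- lid_edge (a point): Middle of the lid's free front edge, on its underside, 155 mm from the hinge axis; lid 136 mm wide, 6 mm thick. Shut: 77 mm before the box's origin, 74 mm up; at 1.15 rad 15 mm behind it, 215 mm up; upright 229 mm up. A pointing-down finger moved level from before the raised edge towards the box's back pushes the lid over.
- meter: Green test meter lying on its back, 170 x 84 x 36 mm (x, y, z), loose, to be left alone. Origin: centre of its underside.
- screwdriver: Screwdriver with a yellow handle, 170 mm long along its x axis, handle 26 mm thick, lying loose, to be left alone. Origin: on the surface under its middle.
- socket: Steel socket standing upright, 30 mm across, 45 mm tall, loose, to be left alone. Origin: centre of its underside.

How it is judged:
By the outcome, as a careful person would: the job done as asked, in the order asked, and still so for the second after the job is handed in, with the robot touching nothing.
It also fails if it takes over 35 s, if anything falls off the work surface, if the arm or the gripper's body presses on something with over 40 N, if the wrist force passes 120 N, or if a joint passes its speed limit or range.

### The arm

A 7-joint arm with a two-finger parallel gripper is mounted at the origin on the work surface. World frame = base frame: x ahead of the robot, y to its left, z up, the work surface at z = 0. Lengths are in mm, angles in rad, forces in N, time in s.
With the tool pointing down it reaches from about 400 to 875 mm from the base axis. Payload 4.4 kg.
Tool frame: the origin (TCP) lies midway between the tips of the shut fingers; the grasp point (between the pads) lies 19 mm behind it; z points along the fingers, y is the line along which they close (so a half turn about z gives the same grasp; the last joint's range is limited). The gripper opens to 85 mm and grips with 20 to 120 N. Pads are 22 mm wide; open, the fingers measure 114 mm over their backs; the gripper's body (76 mm by 85 mm) begins 54 mm behind the grasp point. The pads swing forward as they close: fully open they stand 13 mm farther back than shut.
Start: joints at [-1.252, 0.628, 0.038, 1.517, -0.027, 0.996, -0.02], TCP at [243.971, 602.492, 231.313] pointing down, gripper open.
Joint ranges: [-3.06, 3.06], [-0.37, 2.12], [-1.25, 1.32], [0.18, 2.47], [-1.1, 4.24], [0.23, 1.98], [-2.94, 2.94]. Speed limits (rad/s): [2.57, 2.57, 3.14, 3.14, 3.14, 3.14, 3.14].

### API

Orientations are given as [roll, pitch, yaw] about the fixed x, y, z axes, in that order (R = Rz(yaw) Ry(pitch) Rx(roll)).
In Python, from cell import ctrl gives the robot as it stands.
- The arm moves only by the shell command python3 -m handwheel 'ROWS'. ROWS is JSON, a list of rows, each a list of 3 entries, a list of its own where there are three numbers: the turn, a rotation vector about the tool's x, y, z in degrees, then the shift along the tool's x, y, z in m, then the closure, from 0 (fully open) to 1 (shut). A call has 1 to 5 rows; each row shifts and turns the commanded pose from where the row before left it, along the tool's axes as they then stand; what a row does not reach is not made up. A row lasts 1/12 s, in which the tool goes at most 41.7 mm and 7.16 degrees, less where a joint would pass 70% of its speed; a pose out of reach is approached as far as the arm can. A call is refused whole if a number of a shift passes 0.0417 or a number of a turn 7.16, either way. A call with a gripper value outside its range is refused whole. The fingers move at their own pace and stop on an object; the grip force is fixed at half the most. Time passes only in rows, so rows that do not move let the fingers close. It gives the time, the measured TCP pose, the force, the opening and the grip force at its end, in the units of the state.
- ctrl.read_state(): the state, without advancing time (a new reading comes with each control period).
- ctrl.get_image(name): name is "scene" or "side" or "wrist"; returns a dict with "pixels" (480x640x3 uint8, red, green, blue), "fx", "fy", "cx", "cy" (pixels), "k1" (the pictures are not rectified: a ray, as slopes to the right and down, at radius r is drawn at 1 + k1 r^2 times it, then the intrinsics apply), "pose" (4x4, takes a point from camera to world coordinates); the wrist camera has in their place "T_tool_cam" (4x4, takes a point from camera to tool coordinates, whose origin is the TCP and whose axes are the flange's). Camera axes: x right, y up, looking along -z (the intrinsics and any distortion apply to the point x, -y, -z); pixel columns grow to the right and rows downward; lengths in mm; the calibration is good to about 2 mm. A picture is of the moment at which its call begins: read the wrist's pose just before it. There is no depth.
- ctrl.finish_job(): hands the job in; it is judged then, once.
The state is a dict: "clock": time; "qpos": joint angles; "qd": joint speeds; "tau": joint torques, N m; "eef_pos": TCP position; "tool_rot": TCP orientation; "force": force on the tool from outside, world axes, zero at the start; "torque": the same for the moment, N m; "width": finger opening in mm; "gripper_force": force on a finger pad.
Only numpy, scipy, OpenCV 4.12 (cv2) and the standard library are available. Lean on these libraries where they do the work, as an engineer would, in place of code of your own. Each camera call takes 0.05 s, during which the arm holds its last target. There are 200 camera calls.

## Working session

There is one attempt and no reset: what is moved stays moved. The work goes in short steps, Python scripts to look and compute and a shell command to move; the robot and the scene stay as the last step left them, time stands still between calls to the robot, and variables do not carry over. Pictures are saved under pics/ and viewed, at most 10 in all, crops included, and the job is handed in when it is done.

```bash
mkdir -p pics; ls
cat > h.py <<'E'
import numpy as np,cv2
from cell import ctrl
from scipy.spatial.transform import Rotation as R
def ray(im,u,v,T=None):
    T=np.array(im["pose"]) if T is None else T
    d=np.array([(u-im["cx"])/im["fx"],(v-im["cy"])/im["fy"]]);s=d.copy()
    for _ in range(20): s=d/(1+im["k1"]*(s@s))
    return T[:3,3],T[:3,:3]@np.array([s[0],-s[1],-1])
def onplane(im,u,v,z,T=None):
    o,d=ray(im,u,v,T);return o+d*(z-o[2])/d[2]
def proj(im,p,T=None):
    T=np.array(im["pose"]) if T is None else T
    c=T[:3,:3].T@(np.array(p)-T[:3,3]);s=np.array([c[0],-c[1]])/-c[2]
    s=s*(1+im["k1"]*(s@s));return s*[im["fx"],im["fy"]]+[im["cx"],im["cy"]]
E
python3 - <<'E'
from h import *
a=ctrl.get_image("scene");b=ctrl.get_image("side")
cv2.imwrite("pics/scene.png",a["pixels"][:,:,::-1]);cv2.imwrite("pics/side.png",b["pixels"][:,:,::-1])
for i in(a,b):
    print(np.round(i["pose"],3).tolist(),i["fx"],i["k1"])
    hsv=cv2.cvtColor(i["pixels"],cv2.COLOR_RGB2HSV)
    m=cv2.inRange(hsv,(18,120,90),(36,255,255))
    n,l,s,c=cv2.connectedComponentsWithStats(m)
    for k in range(1,n):
        if s[k,4]>60: print(s[k],c[k].round(1))
s=ctrl.read_state();print(s["clock"],s["eef_pos"],s["tool_rot"],s["width"],s["force"])
E
```

```text
pics
[[-0.8, -0.417, 0.431, 1109.642], [0.6, -0.543, 0.587, 673.935], [-0.011, 0.728, 0.685, 815.708], [0.0, 0.0, 0.0, 1.0]] 607.8493853750823 0.05171991903236812
[93 34 18  8 73] [101.7  37.8]
[147  74  34  16 119] [161.1  81.5]
[ 65  88  30  26 230] [ 78.7 102.6]
[  5 123  59 108 286] [ 34.1 176.5]
[ 67 142  13  10  83] [ 72.5 146. ]
[ 82 144  14  10  71] [ 88.7 148.4]
[  2 165  16  19  68] [  9.9 175.4]
[ 75 171  14  10  80] [ 81.4 174.9]
[363 189  37  21 441] [382.3 198. ]
[ 10 190  13  26  78] [ 16.3 203. ]
[  2 215  13  25  67] [  8.2 226.2]
[417 269  42  34 668] [438.3 284.8]
[[0.993, 0.042, -0.107, 530.67], [-0.114, 0.52, -0.847, -814.549], [0.02, 0.853, 0.521, 586.099], [0.0, 0.0, 0.0, 1.0]] 500.74014883628485 -0.10502970188511493
[246 225  38  14 215] [261.1 230.1]
[225 245  35  32 290] [243.8 263.6]
0.1 [243.76269651 601.95024224 230.48520452] [-3.13987200e+00  4.22707291e-05  2.75677703e+00] 85.24659414669982 [-0.12182545  0.05994649  0.66805399]
```

View pics/scene.png

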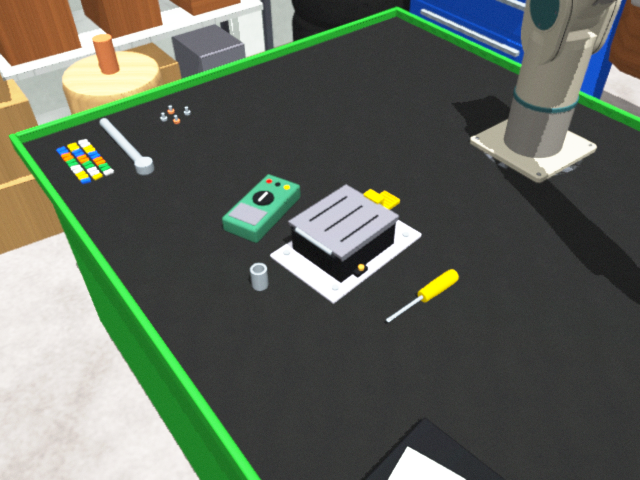

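View pics/side.png

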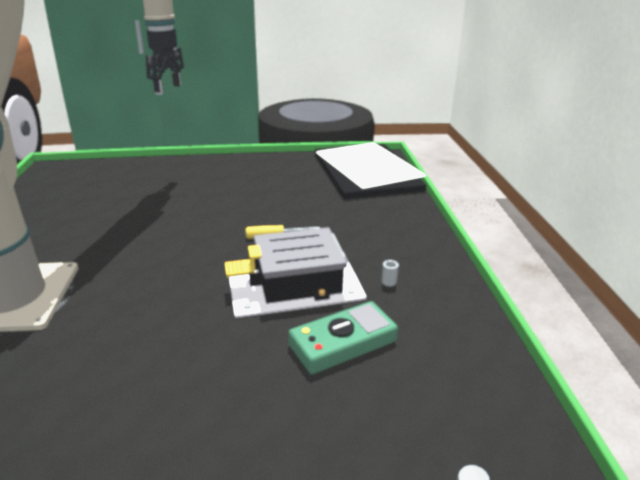

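The scene view shows the lid with corners near (347,187), (398,218), (344,254) and (291,232), the tab at (382,198), the plate corners at (272,254), (335,294) and (421,236), the screwdriver at (425,293), the meter at (262,207) and the socket at (259,277). The side view shows the tab at (240,266), plate corners at (232,312) and (365,300), and the raised arm at (162,60).

Run:
```python
from h import *
a=ctrl.get_image("scene");b=ctrl.get_image("side")
f=lambda i,P,z:[print(p,onplane(i,*p,z).round(0)[:2]) for p in P]
print("plate");f(a,[(272,254),(335,294),(421,236)],8);f(b,[(233,313),(365,301)],8)
print("lid80");f(a,[(347,187),(398,218),(290,231)],80);f(b,[(254,235),(329,229),(345,266),(263,271)],80)
print("yellow mask, saturated")
for n,i,z,roi in(("s",a,55,(185,215,355,405)),("d",b,55,(240,280,220,265))):
    hsv=cv2.cvtColor(i["pixels"],cv2.COLOR_RGB2HSV);m=cv2.inRange(hsv,(18,120,90),(36,255,255))
    q=np.zeros_like(m);q[roi[0]:roi[1],roi[2]:roi[3]]=m[roi[0]:roi[1],roi[2]:roi[3]]
    cv2.imwrite(f"pics/z{n}.png",cv2.resize(i["pixels"][roi[0]-15:roi[1]+15,roi[2]-15:roi[3]+15,::-1],None,fx=6,fy=6))
print("others",onplane(a,262,207,36)[:2].round(),onplane(a,259,268,45)[:2].round(),onplane(a,389,320,10)[:2].round(),onplane(a,455,275,13)[:2].round())
```

```text
plate
(272, 254) [689. -58.]
(335, 294) [656.  97.]
(421, 236) [428.  78.]
(233, 313) [444. -90.]
(365, 301) [689. -75.]
lid80
(347, 187) [504. -62.]
(398, 218) [488.  69.]
(290, 231) [667. -23.]
(254, 235) [483.  66.]
(329, 229) [636.  78.]
(345, 266) [651. -61.]
(263, 271) [502. -65.]
yellow mask, saturated
others [ 644. -159.] [747.  -9.] [621. 201.] [457. 196.]
```

```bash
python3 -m handwheel '[[[0,0,-6.9],[0,0,0],1],[[0,0,-6.9],[0,0,0],1],[[0,0,-6.9],[0,0,0],1],[[0,0,-6.8],[0,0,0],1]]'
python3 -m handwheel '[[[0,0,0],[-0.009,-0.0388,0],1],[[0,0,0],[-0.009,-0.0388,0],1],[[0,0,0],[-0.009,-0.0388,0],1],[[0,0,0],[-0.009,-0.0388,0],1],[[0,0,0],[-0.009,-0.0388,0],1]]'
```

```text
clock: 0.53
eef_pos: [243.9, 602.4, 231.1]
tool_rot: [-3.141, -0.0, -3.04]
force: [-0.4, 1.1, -0.7]
width: 39.0
gripper_force: 0.0
clock: 0.95
eef_pos: [307.5, 411.7, 231.2]
tool_rot: [-3.141, -0.0, -3.046]
force: [0.7, 0.1, -0.2]
width: -0.2
gripper_force: 0.0
```

```bash
python3 -m handwheel '[[[0,0,0],[-0.009,-0.0388,0],1],[[0,0,0],[-0.009,-0.0388,0],1],[[0,0,0],[-0.009,-0.0388,0],1],[[0,0,0],[-0.009,-0.0388,0],1],[[0,0,0],[-0.009,-0.0388,0],1]]' | head -2
python3 -m handwheel '[[[0,0,0],[-0.009,-0.0388,0],1],[[0,0,0],[-0.009,-0.0388,0],1],[[0,0,0],[-0.009,-0.0388,0],1],[[0,0,0],[-0.009,-0.0388,0],1],[[0,0,0],[-0.009,-0.0388,0],1]]'
python3 - <<'E'
from h import *
s=ctrl.read_state();w=ctrl.get_image("wrist")
cv2.imwrite("pics/w1.png",w["pixels"][:,:,::-1])
np.savez("w1.npz",T=w["T_tool_cam"],p=s["eef_pos"],r=s["tool_rot"])
print(np.round(w["T_tool_cam"],2).tolist(),s["eef_pos"].round(1) if hasattr(s["eef_pos"],'round') else s["eef_pos"])
E
```

```text
clock: 1.37
eef_pos: [370.6, 222.9, 231.4]
clock: 1.78
eef_pos: [433.9, 34.0, 231.5]
tool_rot: [3.141, 0.0, -3.046]
force: [0.5, 0.9, -0.0]
width: -0.1
gripper_force: 0.0
[[-0.0, 0.95, 0.31, 79.43], [1.0, 0.0, 0.0, -0.71], [0.0, 0.31, -0.95, -142.94], [0.0, 0.0, 0.0, 1.0]] [433.9  34.  231.5]
```

View pics/w1.png

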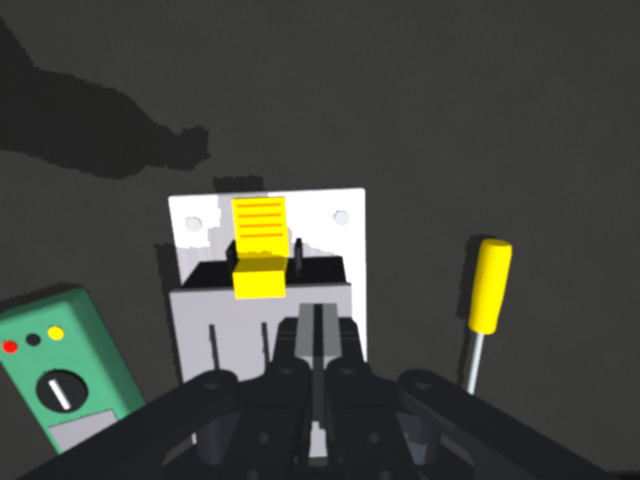

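The wrist view shows the pad with its front edge from (233,198) to (285,198) and its back at about (237,256) to (289,256). The lid's front edge runs from (171,291) to (351,285), and the plate's front corners are at (170,197) and (364,189).

Run:
```python
from h import *
w=ctrl.get_image("wrist");d=np.load("w1.npz")
B=np.eye(4);B[:3,:3]=R.from_euler("xyz",d["r"]).as_matrix();B[:3,3]=d["p"];T=B@d["T"]
for z,P in((55,[(233,198),(285,198),(237,254),(288,254)]),(80,[(171,291),(351,285)]),(8,[(170,197),(364,189)])):
    print(z,[onplane(w,*p,z,T)[:2].round(1).tolist() for p in P])
```

```text
55 [[428.8, -31.6], [425.1, 7.5], [473.4, -26.9], [469.7, 13.0]]
80 [[497.9, -70.5], [480.7, 62.4]]
8 [[444.0, -94.0], [421.2, 72.0]]
```

```bash
python3 -m handwheel '[[[0,0,-1],[-0.001,-0.022,0],1],[[0,0,-1],[0,-0.0225,0],1],[[0,0,0],[0,0,0.04],1],[[0,0,0],[0,0,0.04],1],[[0,0,0],[0,0,0.04],1]]' 
python3 -m handwheel '[[[0,0,0],[0,0,0.02],1],[[0,0,0],[0,0,0.02],1],[[0,0,0],[0,0,0],1]]'
```

```text
clock: 2.3
eef_pos: [440.2, -8.3, 110.8]
tool_rot: [-3.141, 0.004, -3.013]
force: [1.6, 0.2, -0.3]
width: -0.4
gripper_force: 0.0
clock: 2.55
eef_pos: [437.0, -7.8, 68.3]
tool_rot: [3.141, -0.006, -3.011]
force: [-0.4, 0.3, -0.3]
width: -0.5
gripper_force: 0.0
```

```bash
python3 -m handwheel '[[[0,0,0],[-0.004,0,0],1],[[0,0,0],[0,0,0.01],1],[[0,0,0],[0,0,0],1]]' 
python3 -m handwheel '[[[0,0,0],[0,0,0.005],1],[[0,0,0],[0,0,0.005],1],[[0,0,0],[0,0,0.002],1],[[0,0,0],[0,0,0],1]]'
python3 - <<'E'
from h import *
b=ctrl.get_image("side")["pixels"][:,:,::-1]
cv2.imwrite("pics/s2.png",cv2.resize(b[130:350,150:430],None,fx=2.5,fy=2.5))
E
```

```text
clock: 2.8
eef_pos: [444.3, -7.4, 61.9]
tool_rot: [-3.142, 0.002, -3.011]
force: [0.2, -0.1, -0.0]
width: -0.0
gripper_force: 0.0
clock: 3.13
eef_pos: [443.7, -7.6, 49.6]
tool_rot: [-3.142, 0.001, -3.012]
force: [-0.2, -0.1, 4.2]
width: 0.2
gripper_force: 1.9
```

View pics/s2.png

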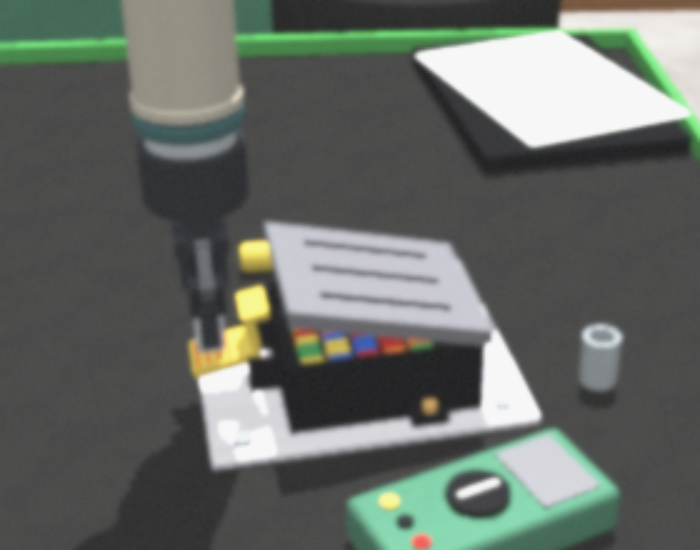

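The crop shows the fingers on the pressed tab at about (210,355). The lid's front edge is already free and rising, with the fuses showing at (360,345). I'll hold here until it is up, then rise.

```bash
python3 -m handwheel '[[[0,0,0],[0,0,0],1],[[0,0,0],[0,0,0],1],[[0,0,0],[0,0,0],1],[[0,0,0],[0,0,0],1],[[0,0,0],[0,0,0],1]]' >/dev/null
python3 -m handwheel '[[[0,0,0],[0,0,0],1],[[0,0,0],[0,0,0],1],[[0,0,0],[0,0,0],1],[[0,0,0],[0,0,0],1],[[0,0,0],[0,0,0],1]]'
python3 -m handwheel '[[[0,0,0],[0,0,-0.028],1],[[0,0,0],[0,0,-0.028],1],[[0,0,0],[0,0,-0.028],1],[[0,0,0],[0,0,-0.028],1],[[0,0,0],[0,0,-0.028],1]]'
python3 - <<'E'
from h import *
b=ctrl.get_image("side")["pixels"][:,:,::-1]
cv2.imwrite("pics/s3.png",cv2.resize(b[100:350,150:430],None,fx=2,fy=2))
E
```

```text
clock: 4.02
eef_pos: [443.6, -7.6, 49.3]
tool_rot: [3.142, 0.001, -3.011]
force: [2.0, -0.3, 3.9]
width: -0.2
gripper_force: 1.7
clock: 4.43
eef_pos: [441.2, -7.9, 189.9]
tool_rot: [3.141, -0.004, -3.012]
force: [0.2, 0.4, -1.2]
width: -0.2
gripper_force: 0.0
```

View pics/s3.png

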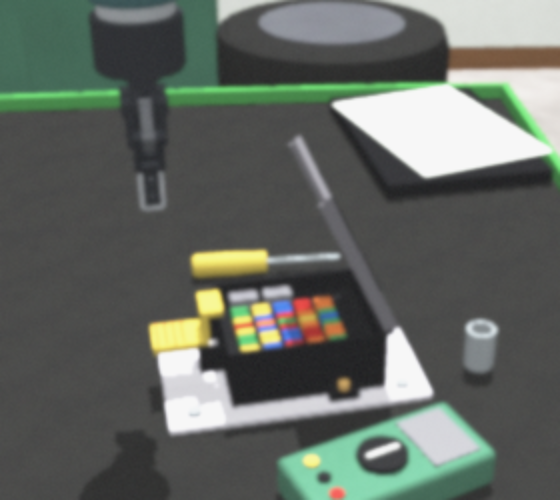

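The lid stands raised at about 1.15, with its free edge near (300,140), and the fingers are in front of it at (150,195). Next is the level push backwards.

```bash
python3 -m handwheel '[[[0,0,0],[-0.022,0,0],1],[[0,0,0],[-0.024,0,0],1],[[0,0,0],[-0.024,0,0],1],[[0,0,0],[-0.024,0,0],1],[[0,0,0],[-0.016,0,0],1]]'
python3 -m handwheel '[[[0,0,0],[-0.01,0,0],1],[[0,0,0],[-0.01,0,0],1],[[0,0,0],[-0.01,0,0],1],[[0,0,0],[-0.01,0,0],1],[[0,0,0],[-0.01,0,0],1]]'
python3 -m handwheel '[[[0,0,0],[-0.01,0,0],1],[[0,0,0],[-0.01,0,0],1],[[0,0,0],[-0.01,0,0],1],[[0,0,0],[-0.01,0,0],1],[[0,0,0],[-0.01,0,0],1]]'
```

```text
clock: 4.9
eef_pos: [553.1, 6.8, 188.3]
tool_rot: [3.141, -0.002, -3.011]
force: [0.1, -0.7, 0.4]
width: 0.1
gripper_force: 0.0
clock: 5.32
eef_pos: [600.4, 12.9, 187.8]
tool_rot: [3.141, -0.005, -3.012]
force: [-0.2, -0.2, -0.0]
width: -0.1
gripper_force: 0.1
clock: 5.73
eef_pos: [650.6, 19.4, 188.3]
tool_rot: [3.141, -0.003, -3.012]
force: [0.0, 0.9, -0.2]
width: -0.2
gripper_force: 0.0
```

```bash
python3 -m handwheel '[[[0,0,0],[-0.01,0,0],1],[[0,0,0],[-0.008,0,0],1],[[0,0,0],[0,0,0],1]]'
python3 - <<'E'
from h import *
b=ctrl.get_image("side")["pixels"][:,:,::-1]
cv2.imwrite("pics/s4.png",cv2.resize(b[100:350,150:430],None,fx=2,fy=2))
E
```

```text
clock: 5.98
eef_pos: [669.6, 22.1, 188.0]
tool_rot: [3.141, -0.002, -3.011]
force: [-0.1, -0.3, 0.1]
width: -0.2
gripper_force: 0.0
```

View pics/s4.png

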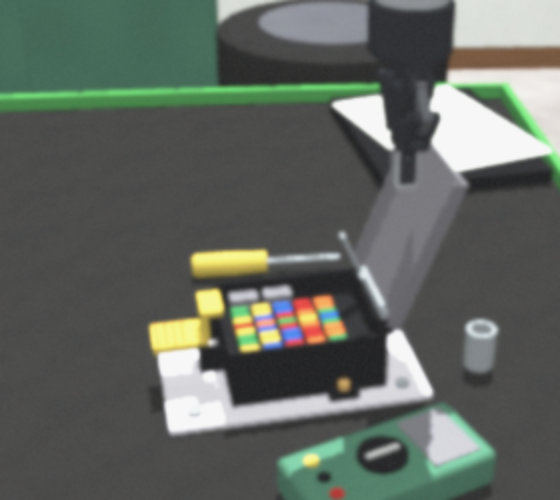

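The lid is past upright, leaning back with its top near (465,185) and the fingertip at (407,180) in front of it. I'll back off and check that it stays.

```bash
python3 -m handwheel '[[[0,0,0],[0.02,0,0],1],[[0,0,0],[0.03,0,-0.01],1],[[0,0,0],[0.03,0,-0.02],1],[[0,0,0],[0.03,0,-0.02],1],[[0,0,0],[0.03,0,-0.02],1]]' >/dev/null
python3 -m handwheel '[[[0,0,0],[0.02,0,0],1],[[0,0,0],[0,0,0],1],[[0,0,0],[0,0,0],1],[[0,0,0],[0,0,0],1],[[0,0,0],[0,0,0],1]]'
python3 - <<'E'
from h import *
b=ctrl.get_image("side")
O=np.array([565.6,6]);c,s=np.cos(.131),np.sin(.131)
for th in(1.65,1.95):
    for y in(-68,68):
        x=78-155*np.cos(th);print(th,y,((proj(b,[O[0]+c*x-s*y,O[1]+s*x+c*y,74+155*np.sin(th)])-[150,100])*2).round())
cv2.imwrite("pics/s5.png",cv2.resize(b["pixels"][100:350,150:430,::-1],None,fx=2,fy=2))
E
```

```text
clock: 6.87
eef_pos: [511.2, 1.3, 258.8]
tool_rot: [3.141, -0.0, -3.011]
force: [0.8, -0.1, 0.7]
width: -0.4
gripper_force: 0.0
1.65 -68 [409. 178.]
1.65 68 [370. 120.]
1.95 -68 [459. 185.]
1.95 68 [414. 126.]
```

View pics/s5.png

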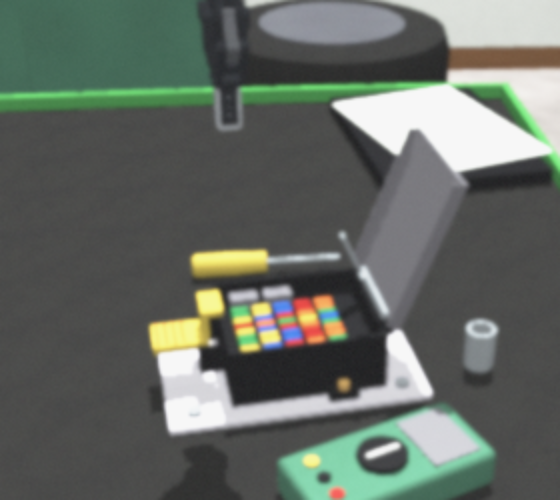

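The lid stands by itself with its edge corners at about (462,185) and (416,130), which matches the 1.95 prediction. The arm is clear, and the meter, screwdriver and socket have not moved.

```bash
python3 -c "
from cell import ctrl
print(ctrl.finish_job())"
```

```text
the job is handed in; nothing more can be done
None
```

The fuse box is open: I pressed the tab, the lid popped up, and I pushed it over to its stop, where it stays by itself; the meter, screwdriver and socket were left alone, and the job was handed in at about 7 s.

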